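# Close the cover of a serviced throttle and snap-check the twist grip

## Task

The ride-by-wire motorcycle throttle clamped in the bench stand has just been serviced: slide the grey cover of its sensor housing home along its rails until the flexible tab clicks past the ledge. Then, with the cover shut, twist the rubber grip fully open to its stop, hold it there for half a second, and let go of it there so that its own spring snaps it shut, to prove that it does not stick. Leave the other things on the bench alone.

Things in the scene. Friction and masses are not known exactly. Their poses are not given: they have to be found in the camera images.
- grip_mid (a point): Centre of the black ribbed rubber twist grip, on its axis, 120 mm above the plywood riser (z = 0.262). Fixed to the stand, does not turn with the grip: x runs level along the handlebar from its free end (nearer the robot) to the clamp post, y level across it, z up. The rubber is a cylinder 34 mm across and 118 mm long (x -59 to +59 mm), clear all round.
- stand: Stand on a fixed plywood riser (top z = 0.142); origin under its blue clamp post, axes as grip_mid, which lies at (-169, 0, 120) mm. Base plate 150 x 120 x 12 mm (x -110 to +40). Along the bar: bar-end 33 mm across at x -246 to -231, rubber grip -228 to -110, its 50 mm flange to -104, black sensor housing -101 to -27 (y -59 to +42, rails up to z 159.5), clamp to +22.
- throttle (a joint): Angle of the twist grip about the bar (rad): 0 shut, 1.15 (66 degrees) fully open at its hard stop. It opens with the top of the grip moving to +y of grip_mid, i.e. turning about -x of that point. A return spring always pulls it shut: 0.11 N m at 0, 0.24 N m at the stop; let go, it snaps back in a fraction of a second. A white mark on its flange is on top when shut.
- ridge (a point): Centre of the thumb ridge on the grey cover, moving with it; axes as grip_mid; 167.5 mm above the riser. The ridge is 40 (x) x 13 (y) x 15 mm (z) and stands on the cover's top face near its trailing, +y edge: the cover plate (16.5 to 7.5 mm below this point) ends 10 mm to +y of this point. The cover is 60 (x) x 68 mm (y) and slides only along y, between rails on the housing.
- cover (a joint): How far the cover is slid home, towards -y of grip_mid (m): starts open between 0 and 0.012, end stop 0.040. Stays where left. Slides with about 2 N; from about 0.026 the tab climbs the ledge and the force grows to some 10 N; near 0.038 the tab drops behind the ledge with a click; latched, the cover can move back no more than 1 mm or so.
- cover_tab (a joint): Bend of the flexible tab, a grey tongue 14 x 23 mm at the cover's leading (-y) edge (rad): 0 relaxed, rises to about 0.15 while its nub rides over the small yellow ledge on the housing's nose, and falls back to 0 when it has clicked.
- driver_red: Bystander, not to be disturbed: screwdriver with a red handle, 170 mm long, lying beside the stand. Origin at the centre of its underside.
- allen_set: Bystander, not to be disturbed: red hex-key folder, 85 x 28 x 21 mm. Origin at the centre of its underside.
- pliers_red: Bystander, not to be disturbed: combination pliers with red grips, 185 mm long, lying flat. Origin at the centre of its underside.
- tin_grease: Bystander, not to be disturbed: grease tin, 80 mm across, 69 mm high, red and green. Origin at the centre of its underside.
- can_red: Bystander, not to be disturbed: red can, 66 mm across, 85 mm high. Origin at the centre of its underside.
- tape_roll: Bystander, not to be disturbed: roll of black tape, 58 mm across, 19 mm high, lying flat. Origin at the centre of its underside.
- spanner_13: Bystander, not to be disturbed: combination spanner, 170 mm long, lying flat. Origin at the centre of its underside.

How it is judged:
By the outcome, as a careful person would: the job done as asked, in the order asked, and still so for the second after the job is handed in, with the robot touching nothing.
It also fails if it takes over 64 s, if anything falls off the work surface, if the arm or the gripper's body presses on something with over 40 N, if the wrist force passes 120 N, or if a joint passes its speed limit or range.

## Robot

A 6-joint arm with a two-finger parallel gripper is mounted at the origin on a cart in front of the work surface, level with it; the furniture and walls round the work are solid. World frame = base frame: x ahead of the robot, y to its left, z up, the work surface at z = 0. Lengths are in mm, angles in degrees, forces in N, time in s.
With the tool pointing down it reaches from about 250 to 775 mm from the base axis. Payload 4 kg.
Tool frame: the origin (TCP) lies at the very end of the fingers, on their centre line; the grasp point (between the pads) lies 19 mm behind it; z points along the fingers, y is the direction in which the jaws open and shut (so a half turn about z gives the same grasp; the last joint's range is limited). The gripper opens to 94 mm and grips with 3 to 60 N. Pads are 16 mm wide; open, the fingers measure 119 mm over their backs; the gripper's body (75 mm by 177 mm) begins 78 mm behind the grasp point.
Start: joints at [-82.34, 4.996, 78.535, -0, 96.463, -5.907], TCP at [129.022, -534.671, 205.506] pointing down, gripper open.
Joint ranges: [-177.83, 177.83], [-43.37, 116.18], [15.69, 146.23], [-61.86, 241.86], [9.47, 152.12], [-147.06, 147.06]. Speed limits (degrees/s): [159.86, 159.86, 180, 180, 180, 180].

## Interface

Orientations are given as a 3x3 rotation matrix whose columns are the frame's x, y, z axes.
In Python, from cell import sense, camera, finish_job gives the robot as it stands.
- The arm moves only by the tool drive_tool, never from a script. Its argument "moves" is a list of rows, each a list of 4 numbers: the shift along the world's x, y, z in units of 40 mm (1.0 is 40 mm), then the turn about the world's z in units of 8 degrees (1.0 is 8 degrees). In form: [[dx, dy, dz, turn], ...]. A call has 1 to 20 rows; each row shifts and turns the commanded pose from where the row before left it; what a row does not reach is not made up. A row lasts 1/10 s, in which the tool goes at most 50 mm and 8.59 degrees, less where a joint would pass 70% of its speed; a pose out of reach is approached as far as the arm can. A call is refused whole if a number of a shift passes 1 or a number of a turn 1, either way. A call with a gripper value outside its range is refused whole. "grip" is the gripper command: -1 is shut, 1 is fully open, values between are in proportion, set as the call begins (left out, the last holds). The fingers move at their own pace and stop on an object; the grip force is fixed at half the most. Time passes only in rows, so rows that do not move let the fingers close. It gives the time, the measured TCP pose, the force and the opening at its end, in the units of the state.
- sense(): the state, without advancing time (a new reading comes with each control period).
- camera(name): name is "side" or "top" or "wrist"; returns a dict with "image" (480x640x3 uint8, blue, green, red), "z_map" (480x640 float32, mm along the optical axis (not along the pixel's ray), 0 where there is no reading), "fx", "fy", "cx", "cy" (pixels), "camera_from_world" (4x4, takes a point from world to camera coordinates). Camera axes: x right, y up, looking along -z (the intrinsics and any distortion apply to the point x, -y, -z); pixel columns grow to the right and rows downward; lengths in mm; the calibration is good to about 2 mm. A picture is of the moment at which its call begins.
- finish_job(): hands the job in, once; it reports no verdict.
The state is a dict: "clock": time; "q": joint angles; "qd": joint speeds; "joint_efforts": joint torques, N m; "ee_pos": TCP position; "tcp_rot": TCP orientation; "force": force on the tool from outside, world axes, zero at the start; "moment": the same for the moment, N m; "gripper_width": opening from 0.0 (shut) to 1.0 (fully open).
Only numpy, scipy, OpenCV 4.12 (cv2) and the standard library are available. Lean on these libraries where they do the work, as an engineer would, in place of code of your own. Each camera call takes 0.05 s, during which the arm holds its last target.

## Working session

There is one attempt and no reset: what is moved stays moved. The work goes in short steps, Python scripts to look and compute and a tool call to move; the robot and the scene stay as the last step left them, time stands still between calls to the robot, and variables do not carry over. Pictures are saved under pics/ and viewed, and the job is handed in when it is done.

Besides the shell and the picture viewer there is one more tool, called after ">>>" by a JSON object that holds its "api" and its "payload". drive_tool: Moves the arm, as the interface text tells. Its arguments: {"type":"object","properties":{"moves":{"type":"array","items":{"type":"array","items":{"type":"number"}}},"grip":{"type":"number"}},"required":["moves"]}

```bash
mkdir -p pics; ls; cat > h.py <<'E'
import numpy as np,cv2
from cell import sense,camera,finish_job
def grab(n,tag):
    c=camera(n); cv2.imwrite(f'pics/{tag}.png',c['image']); np.savez(f'{tag}.npz',**{k:c[k] for k in c}); return c
def load(tag): return dict(np.load(f'{tag}.npz'))
def w(c,u,v,z=None):
    z=float(c['z_map'][int(v),int(u)]) if z is None else z
    p=np.array([(u-c['cx'])/c['fx']*z,-(v-c['cy'])/c['fy']*z,-z,1])
    return (np.linalg.inv(c['camera_from_world'])@p)[:3]
def px(c,P):
    p=c['camera_from_world']@np.append(P,1); return np.array([c['cx']+c['fx']*p[0]/-p[2],c['cy']+c['fy']*p[1]/p[2]])
E
python3 - <<'E'
from h import *
for n in('side','top','wrist'):
    c=grab(n,n+'0'); print(n,[k for k in c],c['fx'],c['camera_from_world'].round(2).tolist())
s=sense();print(s)
E
```

```text
pics
side ['image', 'z_map', 'fx', 'fy', 'cx', 'cy', 'camera_from_world'] 490.72529247903776 [[0.96, -0.27, 0.01, -457.79], [0.14, 0.53, 0.84, -391.41], [-0.24, -0.8, 0.55, -691.63], [0.0, 0.0, 0.0, 1.0]]
top ['image', 'z_map', 'fx', 'fy', 'cx', 'cy', 'camera_from_world'] 608.1099095943346 [[-0.01, -1.0, 0.0, 192.65], [0.98, -0.01, 0.2, -580.57], [-0.2, 0.0, 0.98, -1442.56], [0.0, 0.0, 0.0, 1.0]]
wrist ['image', 'z_map', 'fx', 'fy', 'cx', 'cy', 'camera_from_world'] 388.8617523572187 [[0.24, -0.97, -0.0, -549.25], [0.95, 0.23, -0.23, 24.73], [0.22, 0.05, 0.97, -389.0], [0.0, 0.0, 0.0, 1.0]]
{'clock': 0.15, 'q': array([-8.23411132e+01,  5.03166968e+00,  7.86026669e+01, -2.92282068e-04,
        9.64607593e+01, -5.90787910e+00]), 'qd': array([-0.03166047, -0.05961245, -0.27309451,  0.00174168, -0.06042692,
       -0.00581392]), 'joint_efforts': array([ 2.07085373e-03, -3.40643406e+01, -3.02793109e+01,  7.19294557e-02,
        3.05340579e-02, -1.16949091e-04]), 'ee_pos': array([ 128.95234487, -534.26161839,  204.57057098]), 'tcp_rot': array([[ 9.72097382e-01,  2.34577553e-01, -2.26224976e-04],
       [ 2.34577603e-01, -9.72096006e-01,  1.64425328e-03],
       [ 1.65792515e-04, -1.65144162e-03, -9.99998623e-01]]), 'force': array([-0.58453849, -0.25282752, -0.19458747]), 'moment': array([-0.00427719, -0.04844645, -0.03428821]), 'gripper_width': 0.9997838431953764}
```

View pics/top0.png

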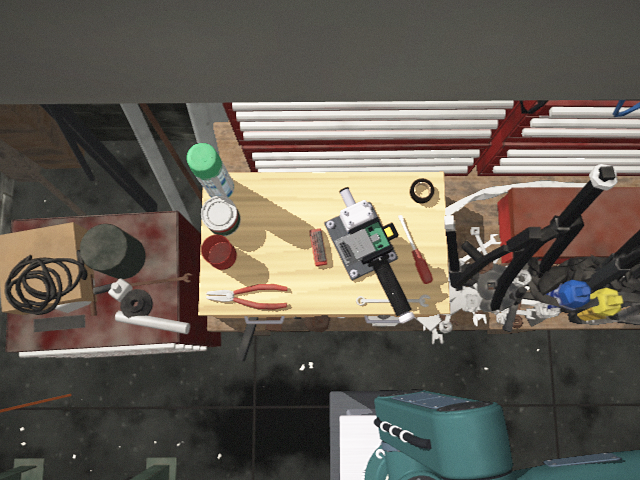

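View pics/side0.png

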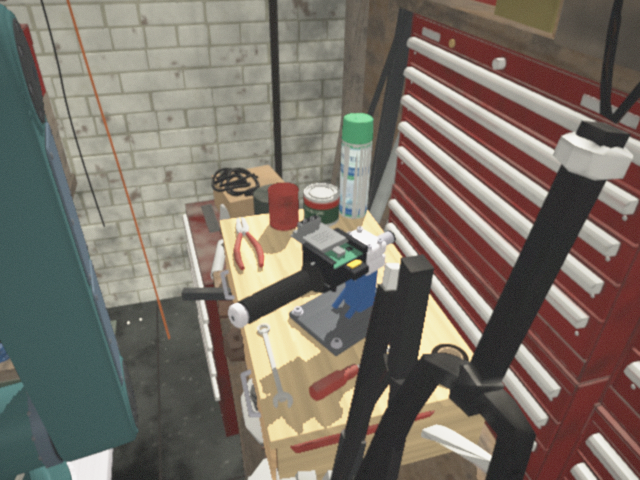

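```bash
python3 - <<'E'
from h import *
c=load('top0');i=c['image'][170:330,300:460];cv2.imwrite('pics/tc.png',cv2.resize(i,None,fx=4.5,fy=3.75,interpolation=2) if 0 else cv2.resize(i,(600,600),interpolation=cv2.INTER_CUBIC))
c=load('side0');i=c['image'][200:360,220:410];cv2.imwrite('pics/sc.png',cv2.resize(i,(712,600),interpolation=cv2.INTER_CUBIC))
E
```

```text
(no output)
```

View pics/tc.png

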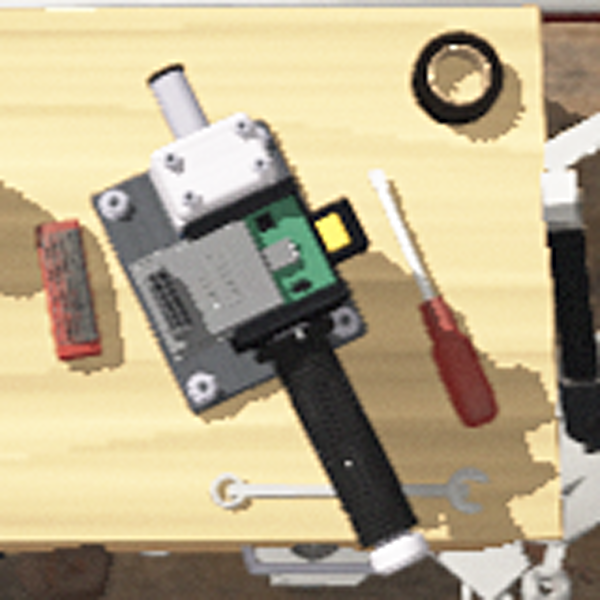

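View pics/sc.png

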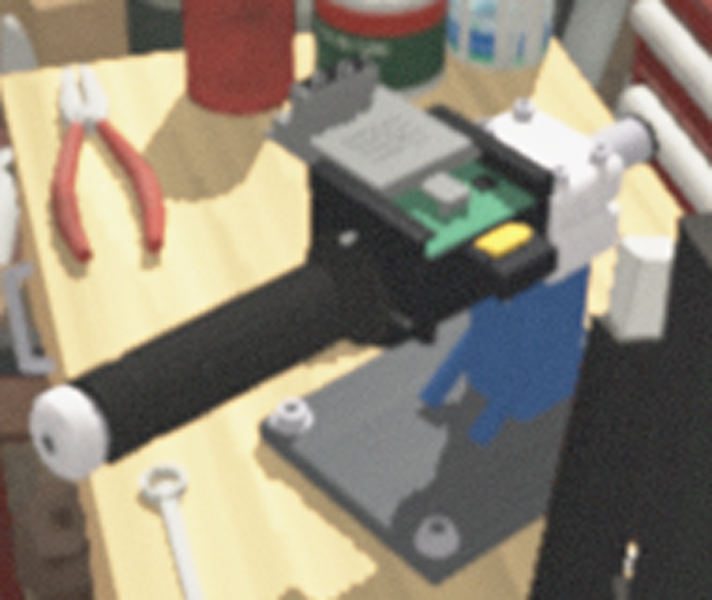

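```bash
cat >> h.py <<'E'
def cloud(c):
    v,u=np.mgrid[0:480,0:640]; z=c['z_map']; m=z>0
    p=np.stack([(u-c['cx'])/c['fx']*z,-(v-c['cy'])/c['fy']*z,-z,np.ones_like(z)],-1)
    P=(p@np.linalg.inv(c['camera_from_world']).T)[...,:3]; P[~m]=np.nan; return P
E
python3 - <<'E'
from h import *
c=load('top0');P=cloud(c)
f=lambda x,y:(300+x*160/600,170+y*160/600)
for n,(x,y) in dict(end=(398,552),end_l=(372,562),end_r=(424,545),gm=(345,450),g2=(300,360),clampTL=(150,160),clampTR=(245,118),post_end=(168,75),ridge=(165,305),ridge2=(155,280),ridge3=(180,335),plate=(235,270),plateR=(262,250),yellow=(335,232),plate_base=(115,230)).items():
    u,v=f(x,y);print(n,u,v,P[int(v),int(u)].round(1))
for s in('top0','side0'):
    c=load(s);P=cloud(c);I=c['image'].astype(int)
    X=P[...,0];Y=P[...,1];Z=P[...,2]
    m=(X>250)&(X<520)&(Y>-330)&(Y<-60)&(Z>235)&(Z<290)&(I.max(-1)<60)
    v,u=np.nonzero(m);print(s,m.sum(),u.min(),u.max(),v.min(),v.max())
E
```

```text
end 406.1333333333333 317.2 [369.3  29.3 277.6]
end_l 399.2 319.8666666666667 [365.9  42.7 269.5]
end_r 413.06666666666666 315.33333333333337 [374.   13.3 266.9]
gm 392.0 290.0 [424.5  56.6 280. ]
g2 380.0 266.0 [474.9  79.9 277.4]
clampTL 340.0 212.66666666666666 [nan nan nan]
clampTR 365.3333333333333 201.46666666666667 [612.8 108.9 283.5]
post_end 344.8 190.0 [640.  152.6 273.4]
ridge 344.0 251.33333333333331 [500.  155.6 317.6]
ridge2 341.3333333333333 244.66666666666669 [514.1 161.5 318.9]
ridge3 348.0 259.3333333333333 [485.5 147.3 305.7]
plate 362.6666666666667 242.0 [520.9 118.  303.8]
plateR 369.8666666666667 236.66666666666669 [534.3 103.1 298.7]
yellow 389.3333333333333 231.86666666666667 [546.4  60.6 290.4]
plate_base 330.6666666666667 231.33333333333334 [574.9 182.1 157.9]
top0 456 448 568 243 275
side0 2312 355 404 328 479
```

```bash
cat > fit.py <<'E'
from h import *
from scipy.optimize import least_squares
def fit(tags,gm0=(418,54),yaw0=25.):
    S=[]
    for s in tags:
        P=cloud(load(s)).reshape(-1,3);P=P[np.isfinite(P).all(1)];a=np.radians(yaw0)
        d=P[:,:2]-gm0;x=d@[np.cos(a),np.sin(a)];y=d@[-np.sin(a),np.cos(a)]
        m=(abs(x)<52)&(abs(y)<26)&(abs(P[:,2]-262)<26);S.append(P[m])
        def r(p):
            a=p[2];y=(S[-1][:,:2]-p[:2])@[-np.sin(a),np.cos(a)]
            return np.r_[np.hypot(y,S[-1][:,2]-p[3])-17,((p[:2]-gm0)@[np.cos(a),np.sin(a)])]
        o=least_squares(r,[*gm0,a,262],loss='soft_l1');print(s,m.sum(),o.x[:2].round(1),np.degrees(o.x[2]).round(2),o.x[3].round(1),o.cost/m.sum())
if __name__=='__main__': fit(['top0','side0'])
E
python3 fit.py
python3 - <<'E'
from h import *
# bar end & whole extents along axis from each camera
for s in('top0','side0'):
    P=cloud(load(s)).reshape(-1,3);P=P[np.isfinite(P).all(1)];a=np.radians(25)
    d=P[:,:2]-(418,54);x=d@[np.cos(a),np.sin(a)];y=d@[-np.sin(a),np.cos(a)]
    m=(abs(y)<26)&(abs(P[:,2]-262)<30)&(x<75)
    print(s,np.sort(x[m])[:8].round(1)); 
    m=(P[:,2]>310)&(P[:,2]<330)&(abs(x-118)<60)&(y>0)&(y<110)
    print('ridge',m.sum(),P[m].mean(0),np.percentile(x[m],[2,50,98]),np.percentile(y[m],[2,50,98]),np.percentile(P[m][:,2],[50,95]))
    m=(P[:,2]>288)&(P[:,2]<306)&(abs(x-118)<28)&(y>-70)&(y<110)
    h,e=np.histogram(y[m],20,(-70,110));print(h)
E
```

```text
top0 838 [419.6  50.5] 24.93 262.1 1.0926058663108866
side0 1714 [419.7  50.2] 24.42 262.7 0.466449721169239
top0 [-217.9 -217.4 -217.2 -217.1 -216.3 -215.6 -215.5 -215.4]
ridge 125 [503.32350007 154.8869573  316.81157216] [100.82944353 120.17353648 138.89649846] [49.16744663 55.79097877 61.6789946 ] [317.02387403 320.32283217]
[  4  36  50  48  83  88  95  86 116 109 110 111 116  39  71  11   0   0
   0   0]
side0 [-303.  -302.9 -302.8 -302.7 -302.7 -302.6 -302.5 -302.5]
ridge 196 [501.45323548 150.61552113 315.74880643] [ 99.28912959 115.95412803 137.38977165] [47.29086197 50.68585829 59.73359259] [316.63036687 318.72795692]
[ 29  95  71 119 124 136 105 240 127 121 114 111 121  95  35   1   0   0
   0   0]
```

```bash
python3 - <<'E'
from h import *
P=np.vstack([cloud(load(s)).reshape(-1,3) for s in('top0','side0')]);P=P[np.isfinite(P).all(1)]
for y in range(-700,400,50):
    r=[]
    for x in range(50,800,50):
        m=(P[:,0]>=x)&(P[:,0]<x+50)&(P[:,1]>=y)&(P[:,1]<y+50); r.append(int(np.percentile(P[m,2],99)) if m.sum()>3 else -999)
    print(y,r)
E
```

```text
-700 [-805, -804, -802, -805, -806, -802, -807, -999, -999, -999, -999, -999, -999, -999, -999]
-650 [-802, -805, -806, -804, -807, -806, -43, -999, -999, -999, -999, -999, -999, 29, 26]
-600 [-806, -806, -806, -803, -804, -805, 13, 85, 94, 92, -999, -999, 135, 149, 27]
-550 [-807, -806, -804, -803, -806, -805, 88, 154, 123, 138, 140, 140, 139, 223, 248]
-500 [-806, -805, -806, -806, -803, -805, 163, 195, 292, 139, 139, 139, 139, 327, 327]
-450 [-999, -809, -803, -803, -807, -805, 164, 197, 314, 354, 139, 138, 137, 414, 381]
-400 [-999, -806, -802, -805, -805, -804, 124, 197, 160, 138, 138, 139, 139, 487, 380]
-350 [-999, -807, -803, -805, -805, -803, 78, 152, 190, 388, 388, 139, 589, 487, 385]
-300 [-999, 595, -804, -810, -806, -802, 32, 110, 132, 532, 610, 139, 610, 488, 380]
-250 [-999, 603, -802, -805, -803, -805, 47, 192, 373, 530, 611, 135, 131, 487, 424]
-200 [-999, 609, -805, -802, -802, -804, 26, 149, 470, 471, 42, 40, 603, 481, 469]
-150 [-999, 614, -805, -804, -806, -588, 48, 56, 301, 307, 40, 94, 654, 654, 558]
-100 [-999, 641, 635, 629, -804, 14, 144, 145, 204, 364, 366, 146, 648, 651, 569]
-50 [220, 653, 654, 651, -804, -805, 145, 149, 169, 365, 365, 163, 619, 641, 569]
0 [222, 649, 651, 649, -805, -801, 280, 280, 269, 289, 288, 153, 148, 625, 632]
50 [198, 448, 574, 515, -803, -802, 271, 281, 302, 303, 302, 272, 148, 600, 629]
100 [7, 6, 1, -807, -802, 1447, 145, 149, 317, 312, 302, 291, 149, 600, 622]
150 [5, 6, -2, -803, -805, 1464, 145, 148, 318, 319, 291, 275, 148, 599, 601]
200 [-807, -805, -806, -802, -802, 1464, 146, 147, 157, 165, 165, 148, 149, 599, 601]
250 [-805, -803, -803, -805, -799, -804, 146, 156, 148, 149, 149, 149, 149, 599, 601]
300 [-804, -803, -804, -804, -802, -805, 154, 158, 155, 148, 148, 149, 149, 595, 569]
350 [-803, -806, -806, -806, 27, 30, 145, 158, 149, 227, 211, 211, 148, 591, 568]
```

View pics/wrist0.png

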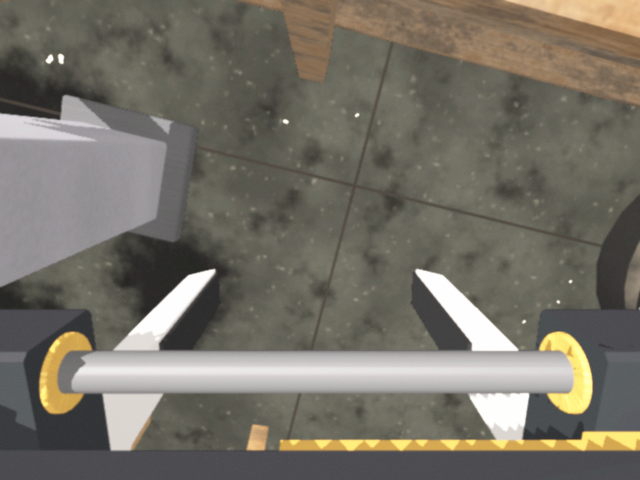

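>>> {"api": "drive_tool", "payload": {"moves": [[0, 0, 1, 0], [0, 0, 1, 0], [0, 0.2, 1, 0], [0.2, 0.4, 1, 0], [0.3, 0.7, 1, 0], [0.3, 0.8, 0, 0], [0.3, 0.8, 0, 0], [0.3, 0.8, 0, 0], [0.3, 0.8, 0, 0], [0.3, 0.8, 0, 0.1], [0.3, 0.8, 0, 0.2], [0.3, 0.8, 0, 0.2], [0.3, 0.8, 0, 0.2], [0.3, 0.8, 0, 0.2], [0.3, 0.8, 0, 0.2], [0.3, 0.8, 0, 0.2], [0.3, 0.8, 0, 0.1], [0.2, 0.5, 0, 0], [0.1, 0.2, 0, 0], [0, 0, 0, 0]], "grip": -1}}

```text
clock: 2.15
ee_pos: [305.1, -70.3, 405.1]
tcp_rot: [[0.907, 0.421, -0.0], [0.421, -0.907, -0.0], [-0.0, 0.0, -1.0]]
force: [-0.2, 0.2, -0.1]
gripper_width: 0.004
```

>>> {"api": "drive_tool", "payload": {"moves": [[0.2, 0.5, 0, 0], [0.3, 0.8, 0, 0], [0.3, 0.8, 0, 0], [0.5, 0.8, 0, 0], [0.5, 0.8, 0, 0], [0.5, 0.8, 0, 0], [0.5, 0.7, 0, 0], [0.3, 0.3, 0, 0], [0, 0, 0, 0], [0, 0, 0, 0]]}}

```text
clock: 3.15
ee_pos: [429.2, 148.0, 404.8]
tcp_rot: [[0.909, 0.417, -0.001], [0.417, -0.909, -0.001], [-0.002, 0.0, -1.0]]
force: [0.2, -0.8, 0.7]
gripper_width: 0.003
```

```bash
python3 - <<'E'
from h import *
c=grab('wrist','wrist1');grab('top','top1');grab('side','side1');print(sense()['ee_pos'],c['camera_from_world'].round(2))
E
sed -i "s/fit(\['top0'.*/fit(['top0','side0','wrist1'],(433,56.5),24.7)/" fit.py; python3 fit.py
```

```text
[428.66427232 147.95558117 405.85811448] [[ 4.2000e-01 -9.1000e-01  0.0000e+00 -4.5490e+01]
 [ 8.8000e-01  4.1000e-01 -2.3000e-01 -3.6841e+02]
 [ 2.1000e-01  1.0000e-01  9.7000e-01 -6.8791e+02]
 [ 0.0000e+00  0.0000e+00  0.0000e+00  1.0000e+00]]
top0 845 [432.9  56.6] 24.66 262.2 0.9900697576167271
side0 1668 [433.1  56.3] 24.75 262.8 0.3266651071665034
wrist1 4229 [433.6  55.2] 24.77 261.6 0.22895139804673106
```

View pics/wrist1.png

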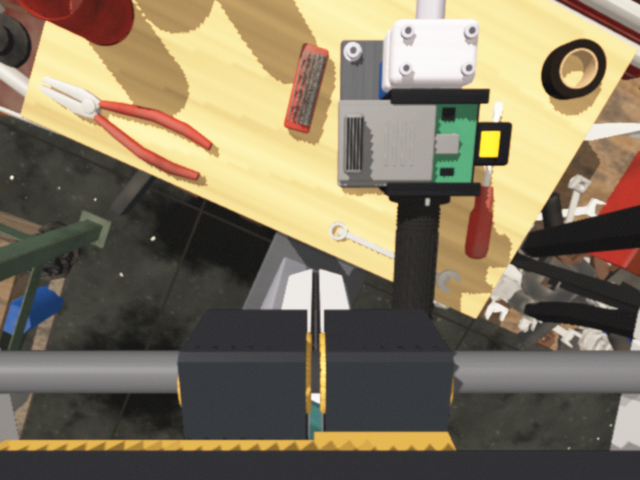

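```bash
python3 - <<'E'
from h import *
c=load('wrist1');P=cloud(c)
i=c['image'][80:220,320:530];cv2.imwrite('pics/wc.png',cv2.resize(i,(798,532),interpolation=cv2.INTER_CUBIC))
a=np.radians(24.72);d=P[...,:2]-(433.2,56);x=d@[np.cos(a),np.sin(a)];y=d@[-np.sin(a),np.cos(a)];Z=P[...,2]
m=(Z>310)&(Z<325)&(abs(x-105)<40)&(y>20)&(y<80)
print(m.sum(),np.percentile(x[m],[1,99]),np.percentile(y[m],[1,99]),np.median(Z[m]))
for v in (125,145,165): print(v,[(u,round(y[v,u],1),round(Z[v,u],1)) for u in range(334,372,2)])
for u,v in((448,145),(490,143),(435,143)): print(x[v,u],y[v,u],Z[v,u])
E
```

```text
1172 [ 84.40656369 123.0016405 ] [52.69340244 65.56089347] 316.3871908123279
125 [(334, np.float64(64.5), np.float64(140.1)), (336, np.float64(62.4), np.float64(142.3)), (338, np.float64(69.0), np.float64(297.3)), (340, np.float64(67.9), np.float64(301.6)), (342, np.float64(66.4), np.float64(300.2)), (344, np.float64(65.5), np.float64(307.9)), (346, np.float64(64.6), np.float64(313.5)), (348, np.float64(63.6), np.float64(317.2)), (350, np.float64(62.2), np.float64(316.6)), (352, np.float64(60.9), np.float64(316.9)), (354, np.float64(59.7), np.float64(317.7)), (356, np.float64(58.2), np.float64(316.1)), (358, np.float64(56.9), np.float64(316.4)), (360, np.float64(55.6), np.float64(316.5)), (362, np.float64(54.3), np.float64(316.7)), (364, np.float64(52.5), np.float64(312.4)), (366, np.float64(49.8), np.float64(301.8)), (368, np.float64(48.4), np.float64(301.6)), (370, np.float64(47.1), np.float64(302.2))]
145 [(334, np.float64(64.4), np.float64(143.8)), (336, np.float64(62.1), np.float64(142.5)), (338, np.float64(69.0), np.float64(299.8)), (340, np.float64(67.6), np.float64(300.6)), (
[... 964 characters left out ...]
4)), (348, np.float64(63.1), np.float64(317.3)), (350, np.float64(61.7), np.float64(316.8)), (352, np.float64(60.2), np.float64(315.7)), (354, np.float64(59.0), np.float64(317.4)), (356, np.float64(57.5), np.float64(315.6)), (358, np.float64(56.4), np.float64(317.8)), (360, np.float64(55.0), np.float64(317.1)), (362, np.float64(53.3), np.float64(314.9)), (364, np.float64(50.4), np.float64(302.0)), (366, np.float64(48.9), np.float64(301.6)), (368, np.float64(47.4), np.float64(301.2)), (370, np.float64(46.0), np.float64(301.0))]
102.64140823628462 -9.899534950914925 297.0489862131829
104.09136663699091 -42.28382157266255 291.3802133649913
104.03865787689428 -0.8945598434172357 295.724316527925
```

View pics/wc.png

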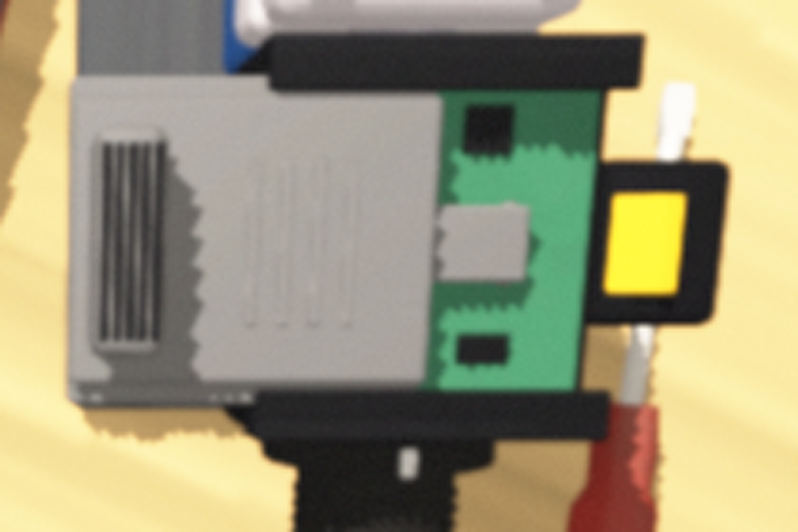

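>>> {"api": "drive_tool", "payload": {"moves": [[0.5, 0.25, 0, 0], [0.6, 0.3, 0, 0], [0.47, 0.19, 0, 0], [0, 0, -0.8, 0], [0, 0, -0.8, 0], [0, 0, -0.6, 0], [0, 0, -0.25, 0], [0, 0, 0, 0], [0, 0, 0, 0]]}}

```text
clock: 4.2
ee_pos: [492.0, 178.5, 309.0]
tcp_rot: [[0.908, 0.418, 0.003], [0.418, -0.908, 0.001], [0.003, 0.001, -1.0]]
force: [-0.1, 1.0, 1.7]
gripper_width: 0.007
```

```bash
python3 - <<'E'
from h import *
c=grab('wrist','wrist2');c=grab('side','side2');print(sense()['ee_pos'],sense()['force'])
i=c['image'][180:330,240:440];cv2.imwrite('pics/sc2.png',cv2.resize(i,(800,600),interpolation=cv2.INTER_CUBIC))
E
```

```text
[492.34556351 178.71129973 309.51951969] [-0.15377326 -0.40793618  0.32767001]
```

View pics/wrist2.png

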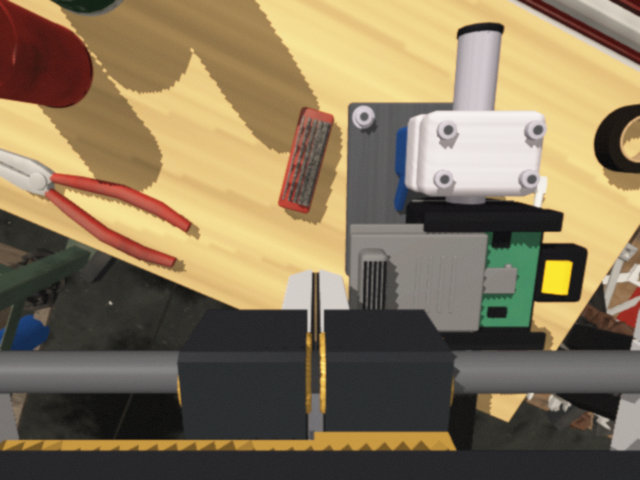

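View pics/sc2.png

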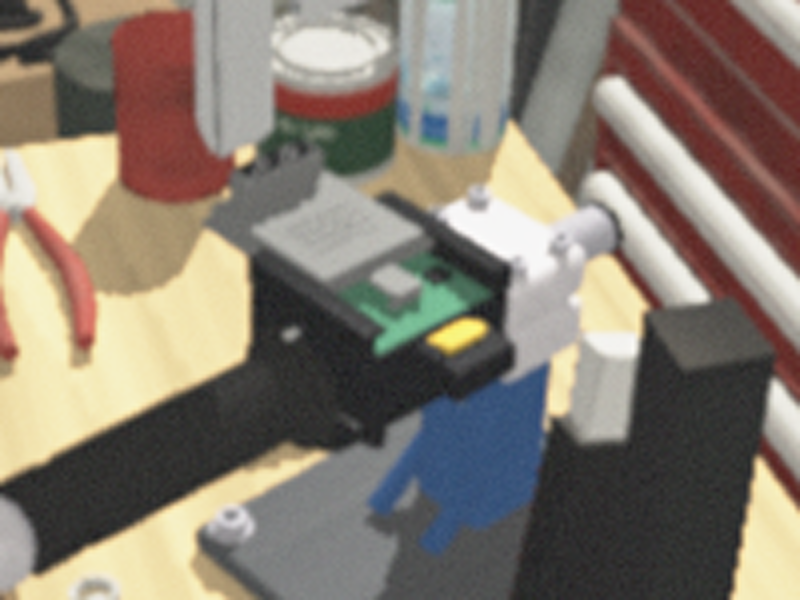

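>>> {"api": "drive_tool", "payload": {"moves": [[0, 0, -0.1, 0], [0.042, -0.091, 0, 0], [0.042, -0.091, 0, 0], [0.042, -0.091, 0, 0], [0.042, -0.091, 0, 0], [0.042, -0.091, 0, 0], [0, 0, 0, 0]]}}

```text
clock: 5.0
ee_pos: [500.5, 160.0, 303.4]
tcp_rot: [[0.908, 0.418, 0.001], [0.418, -0.908, -0.001], [0.0, 0.001, -1.0]]
force: [-0.1, 0.2, 0.4]
gripper_width: 0.002
```

>>> {"api": "drive_tool", "payload": {"moves": [[0.042, -0.091, 0.04, 0], [0.042, -0.091, 0, 0], [0.042, -0.091, 0, 0], [0.042, -0.091, 0, 0], [0, 0, 0, 0]]}}

```text
clock: 5.5
ee_pos: [506.2, 147.1, 304.6]
tcp_rot: [[0.907, 0.42, -0.002], [0.42, -0.907, 0.003], [-0.001, -0.003, -1.0]]
force: [-3.1, 4.9, -1.5]
gripper_width: 0.005
```

```bash
cat > rid.py <<'E'
import sys
from h import *
def rid(tag):
    c=load(tag);P=cloud(c);a=np.radians(24.72);d=P[...,:2]-(433.2,56);x=d@[np.cos(a),np.sin(a)];y=d@[-np.sin(a),np.cos(a)];Z=P[...,2]
    for hx in (105,):
        m=(Z>298)&(Z<305)&(abs(x-105)<26)&(y<45)&(y>-40);print('plate lead y',np.percentile(y[m],[0.5,2]))
        m=(Z>310)&(Z<320)&(abs(x-105)<18)&(y<80)&(y>-20);print('ridge y',np.percentile(y[m],[1,50,99]),m.sum())
t=sys.argv[1];c=grab('wrist',t);rid(t);s=sense();p=s['ee_pos']-[433.2,56,0];print('tool g',p[0]*.9084+p[1]*.4182,-p[0]*.4182+p[1]*.9084,p[2],s['force'])
E
python3 rid.py wrist3
```

```text
plate lead y [-24.49488923 -23.52183152]
ridge y [27.03846144 34.92646386 62.89531954] 1767
tool g 104.39831209920229 52.25172472194434 304.5386280319889 [-3.17278337  5.75880779 -1.55955251]
```

View pics/wrist3.png

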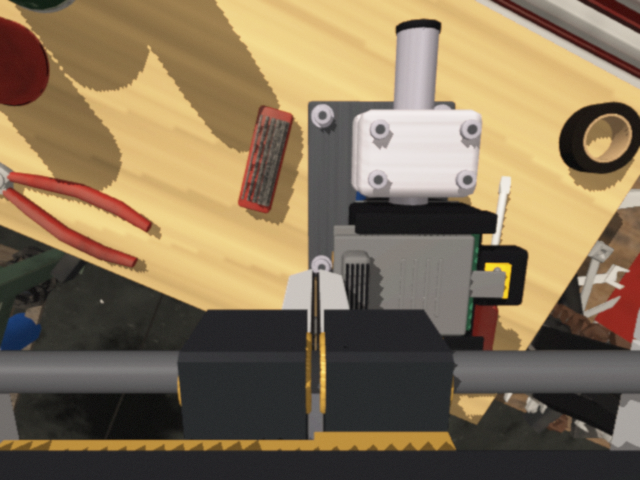

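>>> {"api": "drive_tool", "payload": {"moves": [[0.021, -0.046, 0, 0], [0.021, -0.046, 0, 0], [0.021, -0.046, 0, 0], [0, 0, 0, 0]]}}

```text
clock: 5.95
ee_pos: [508.6, 141.9, 304.5]
tcp_rot: [[0.907, 0.421, -0.002], [0.421, -0.907, 0.003], [-0.001, -0.004, -1.0]]
force: [-1.9, 5.5, -1.9]
gripper_width: 0.008
```

>>> {"api": "drive_tool", "payload": {"moves": [[0.021, -0.046, 0, 0], [0, 0, 0, 0]]}}

```text
clock: 6.15
ee_pos: [510.3, 138.3, 304.6]
tcp_rot: [[0.908, 0.419, -0.0], [0.419, -0.908, -0.001], [-0.001, 0.0, -1.0]]
force: [-0.5, 1.4, -1.6]
gripper_width: 0.001
```

>>> {"api": "drive_tool", "payload": {"moves": [[0.021, -0.046, 0, 0], [0, 0, 0, 0]]}}

```text
clock: 6.35
ee_pos: [510.4, 137.9, 304.7]
tcp_rot: [[0.907, 0.42, -0.002], [0.42, -0.907, 0.003], [-0.0, -0.003, -1.0]]
force: [-2.6, 5.7, -1.8]
gripper_width: 0.008
```

```bash
python3 rid.py wrist4
```

```text
plate lead y [-34.14187709 -33.28407216]
ridge y [17.03770985 24.99131981 52.53286091] 1771
tool g 104.42266929973059 42.090743917088616 304.693707820568 [-1.53336091  5.28380794 -0.67490757]
```

>>> {"api": "drive_tool", "payload": {"moves": [[0.021, -0.046, 0, 0], [0, 0, 0, 0], [0, 0, 0, 0]]}}

```text
clock: 6.7
ee_pos: [510.5, 137.8, 304.8]
tcp_rot: [[0.906, 0.422, -0.003], [0.422, -0.906, 0.006], [-0.001, -0.007, -1.0]]
force: [-4.9, 9.6, -1.1]
gripper_width: 0.003
```

>>> {"api": "drive_tool", "payload": {"moves": [[0.021, -0.046, 0, 0], [0, 0, 0, 0], [0, 0, 0, 0]]}}

```text
clock: 7.0
ee_pos: [510.5, 137.7, 304.9]
tcp_rot: [[0.905, 0.424, -0.005], [0.424, -0.905, 0.009], [-0.001, -0.01, -1.0]]
force: [-6.8, 13.7, 0.1]
gripper_width: 0.007
```

```bash
python3 rid.py wrist5
```

```text
plate lead y [-34.17785363 -33.35012045]
ridge y [16.93961668 24.45471528 52.42116024] 1699
tool g 104.36640782347351 41.90419370780428 304.8886837132943 [-6.97984709 13.07095875 -0.52888952]
```

>>> {"api": "drive_tool", "payload": {"moves": [[-0.126, 0.276, 0, 0], [-0.084, 0.182, 0, 0], [-0.084, 0.182, 0.2, 0], [0, 0, 0.8, 0], [0, 0, 0.8, 0], [0, 0, 0.6, 0], [-0.4, 0, 0, 0], [-0.6, -0.2, 0, 0], [-0.3, -0.1, 0, 0], [0, 0, 0, 0], [0, 0, 0, 0]], "grip": 1}}

```text
clock: 8.15
ee_pos: [449.3, 146.7, 401.2]
tcp_rot: [[0.908, 0.419, 0.001], [0.419, -0.908, -0.0], [0.001, 0.001, -1.0]]
force: [-0.6, -0.2, -0.4]
gripper_width: 0.907
```

```bash
python3 rid.py wrist6; python3 - <<'E'
from h import *
c=load('wrist6');i=c['image'][80:260,340:580];cv2.imwrite('pics/wc6.png',cv2.resize(i,(800,600),interpolation=cv2.INTER_CUBIC))
c=grab('side','side6')
i=c['image'][180:330,240:440];cv2.imwrite('pics/sc6.png',cv2.resize(i,(800,600),interpolation=cv2.INTER_CUBIC))
E
```

```text
plate lead y [-34.10807648 -33.11211272]
ridge y [16.98843169 24.13161167 29.84445973] 1088
tool g 52.744909708742526 75.54544771918785 400.7141170776915 [-0.01516327 -0.46602798 -0.61477907]
```

View pics/wrist6.png

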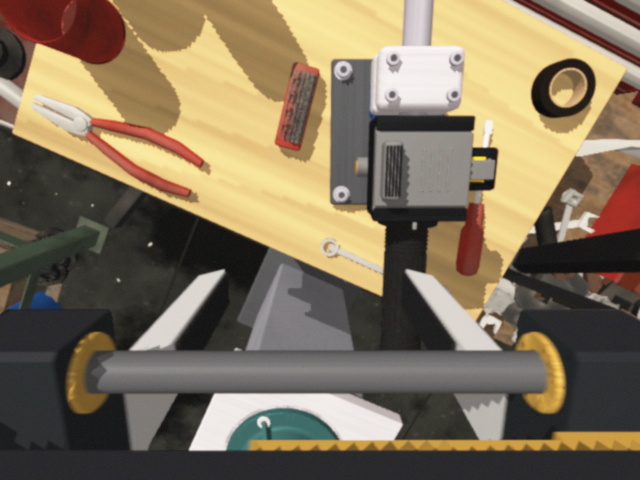

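View pics/sc6.png

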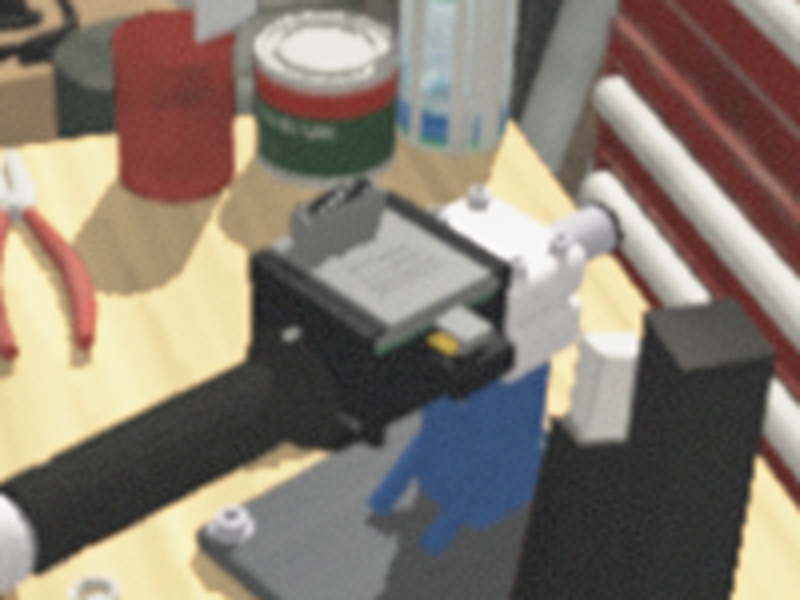

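>>> {"api": "drive_tool", "payload": {"moves": [[-0.15, -0.4, 0, 0], [-0.25, -0.8, 0, 0], [-0.27, -0.78, 0, 0], [0, 0, 0, 0], [0, 0, -0.7, 0], [0, 0, -0.7, 0], [0, 0, -0.5, 0], [0, 0, 0, 0], [0, 0, 0, 0]]}}

```text
clock: 9.15
ee_pos: [422.6, 68.0, 324.8]
tcp_rot: [[0.908, 0.419, -0.001], [0.419, -0.908, 0.0], [-0.001, -0.001, -1.0]]
force: [0.4, -0.2, 0.4]
gripper_width: 1.003
```

```bash
python3 rid.py wrist7; python3 - <<'E'
from h import *
grab('side','side7')
E
```

```text
plate lead y [-34.03466272 -33.14874239]
ridge y [16.98567885 23.17213047 29.74359988] 2496
tool g -4.388583131783569 15.163675530004284 325.8151545180199 [ 0.266856   -0.33339315  0.45279246]
```

View pics/wrist7.png

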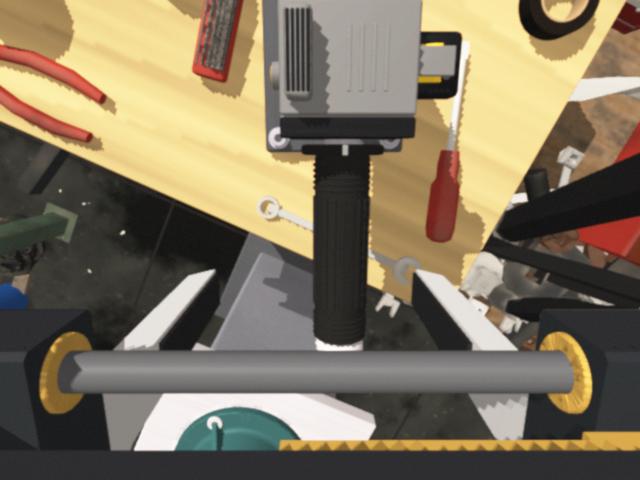

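View pics/side7.png

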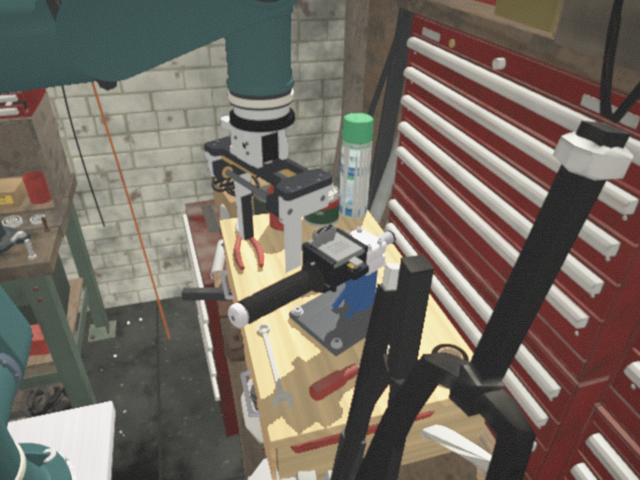

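>>> {"api": "drive_tool", "payload": {"moves": [[0, 0, -0.7, 0], [0, 0, -0.8, 0], [0, 0, -0.6, 0], [0, 0, -0.2, 0], [0, 0, 0, 0], [-0.084, 0.182, 0, 0], [-0.042, 0.091, 0, 0], [0, 0, 0, 0], [0, 0, 0, 0]]}}

```text
clock: 10.15
ee_pos: [417.5, 78.7, 233.8]
tcp_rot: [[0.908, 0.42, 0.002], [0.42, -0.908, -0.0], [0.002, 0.001, -1.0]]
force: [-0.0, -0.0, 0.3]
gripper_width: 1.005
```

>>> {"api": "drive_tool", "payload": {"moves": [[-0.042, 0.091, 0, 0], [-0.042, 0.091, 0, 0], [-0.042, 0.091, 0, 0], [0, 0, 0, 0], [0, 0, 0, 0]]}}

```text
clock: 10.65
ee_pos: [416.8, 80.7, 232.7]
tcp_rot: [[0.912, 0.411, 0.01], [0.411, -0.911, -0.019], [0.001, 0.021, -1.0]]
force: [13.5, -24.2, -5.2]
gripper_width: 0.998
```

```bash
python3 rid.py wrist8
```

```text
plate lead y [-33.86518833 -32.78104504]
ridge y [17.11249015 23.85584074 29.9278409 ] 1759
tool g -4.586184702530787 29.311034342732366 232.68804946063116 [ 12.22135737 -22.95510216  -4.90019812]
```

View pics/wrist8.png

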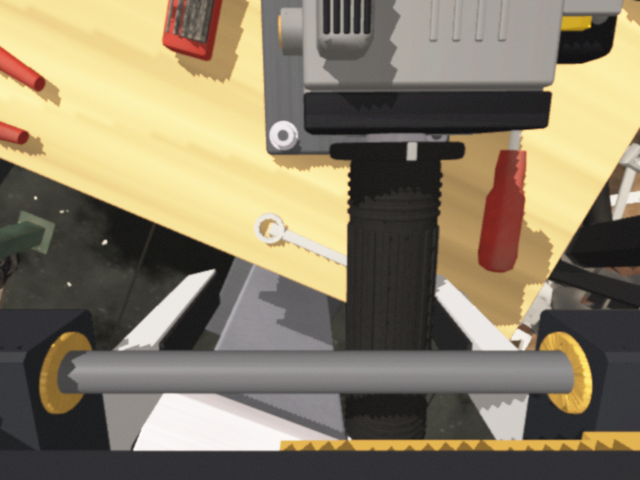

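>>> {"api": "drive_tool", "payload": {"moves": [[-0.042, 0.091, 0, 0], [0, 0, 0.1, 0], [0, 0, 0.1, 0], [0, 0, 0.1, 0], [0, 0, 0, 0]]}}

```text
clock: 11.2
ee_pos: [416.8, 81.0, 243.7]
tcp_rot: [[0.913, 0.407, 0.012], [0.407, -0.913, -0.026], [0.001, 0.029, -1.0]]
force: [17.1, -31.9, -10.1]
gripper_width: 1.001
```

```bash
python3 rid.py wrist9
```

```text
plate lead y [-33.91883281 -32.76715012]
ridge y [17.11487285 23.84198293 29.90870478] 2276
tool g -4.461192914828073 29.581756605418693 243.76270904937002 [ 17.83604231 -32.37070001  -9.60218869]
```

View pics/wrist9.png

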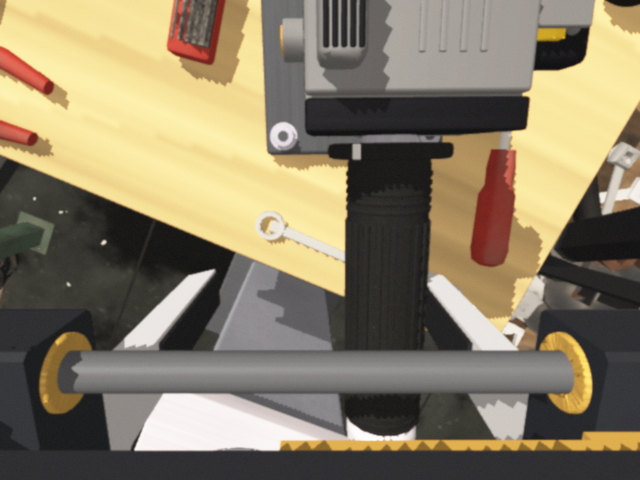

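>>> {"api": "drive_tool", "payload": {"moves": [[0, 0, 0.1, 0], [0, 0, 0.1, 0], [0, 0, 0.1, 0], [0, 0, 0, 0]]}}

```text
clock: 11.65
ee_pos: [416.3, 81.1, 252.2]
tcp_rot: [[0.913, 0.407, 0.007], [0.407, -0.913, -0.026], [-0.004, 0.026, -1.0]]
force: [20.5, -32.1, -19.7]
gripper_width: 1.0
```

```bash
python3 rid.py wrist10;python3 - <<'E'
from h import *
i=load('wrist10')['image'][100:200,300:500];cv2.imwrite('pics/wc10.png',cv2.resize(i,(800,400),interpolation=cv2.INTER_CUBIC))
E
```

```text
plate lead y [-33.90043766 -32.83579461]
ridge y [17.09849931 23.83847276 29.88525013] 2462
tool g -4.824810477452381 29.871671231991478 252.22808658431777 [ 20.25205999 -32.0000996  -20.6533193 ]
```

View pics/wc10.png

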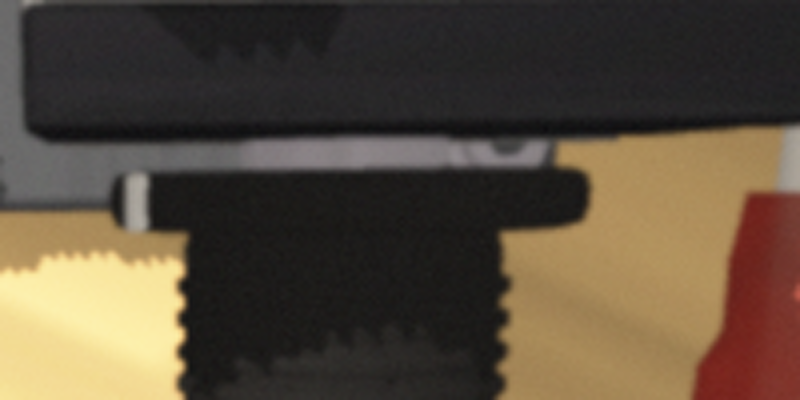

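>>> {"api": "drive_tool", "payload": {"moves": [[-0.042, 0.091, 0, 0], [0, 0, 0.04, 0], [0, 0, 0, 0], [0, 0, 0, 0], [0, 0, 0, 0], [0, 0, 0, 0]]}}

```text
clock: 12.3
ee_pos: [416.4, 81.2, 252.0]
tcp_rot: [[0.915, 0.404, 0.009], [0.404, -0.914, -0.033], [-0.005, 0.034, -0.999]]
force: [27.9, -40.9, -27.4]
gripper_width: 1.006
```

```bash
python3 rid.py wrist11;python3 - <<'E'
from h import *
i=load('wrist11')['image'][100:200,300:500];cv2.imwrite('pics/wc11.png',cv2.resize(i,(800,400),interpolation=cv2.INTER_CUBIC))
E
```

```text
plate lead y [-33.85231206 -32.81044426]
ridge y [17.07005068 23.84874761 29.87745413] 2498
tool g -4.718119647815248 29.95557716085937 251.96271179781226 [ 28.29288741 -42.75709666 -27.96670086]
```

View pics/wc11.png

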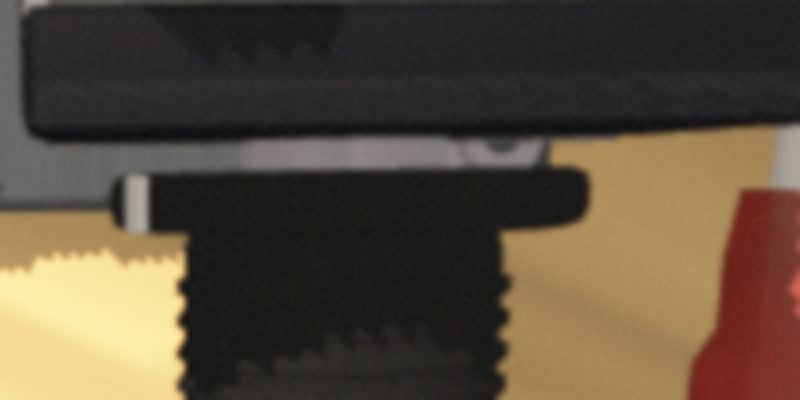

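>>> {"api": "drive_tool", "payload": {"moves": [[0, 0, 0, 0], [0, 0, 0, 0], [0, 0, 0, 0], [0, 0, 0, 0], [0.42, -0.91, 0, 0], [0, 0, 0, 0], [0, 0, 0, 0], [0, 0, 0, 0]]}}

```text
clock: 13.15
ee_pos: [425.3, 61.0, 258.9]
tcp_rot: [[0.908, 0.42, 0.001], [0.42, -0.908, 0.001], [0.001, -0.0, -1.0]]
force: [-0.9, -0.1, 0.6]
gripper_width: 0.993
```

```bash
python3 rid.py wrist12
```

```text
plate lead y [-34.01697142 -33.08944901]
ridge y [16.89212187 22.85666348 29.73508387] 2537
tool g -5.005196611819775 8.008045768896231 259.0155631913526 [0.26851657 0.07066858 0.51292862]
```

View pics/wrist12.png

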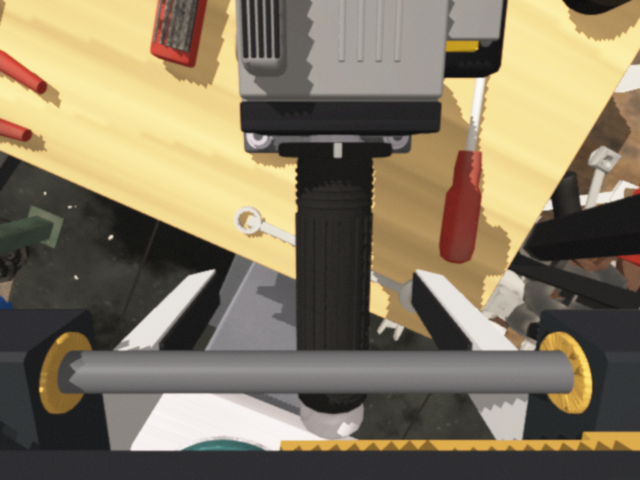

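The white mark is back on top at (338,150), so the grip has snapped shut. Next I raise the tool clear and check.

>>> {"api": "drive_tool", "payload": {"moves": [[0, 0, 0.5, 0], [0, 0, 0.9, 0], [0, 0, 0.9, 0], [0, 0, 0.9, 0], [0, 0, 0.5, 0], [0, 0, 0, 0], [0, 0, 0, 0], [0, 0, 0, 0]]}}

```text
clock: 14.0
ee_pos: [425.0, 60.7, 404.8]
tcp_rot: [[0.908, 0.42, -0.003], [0.42, -0.908, -0.0], [-0.003, -0.001, -1.0]]
force: [0.6, 0.4, 0.1]
gripper_width: 1.003
```

```bash
python3 rid.py wrist13; python3 - <<'E'
from h import *
c=grab('side','side13')
i=c['image'][180:360,220:460];cv2.imwrite('pics/sc13.png',cv2.resize(i,(800,600),interpolation=cv2.INTER_CUBIC))
E
```

```text
plate lead y [-34.24888463 -33.37083323]
ridge y [16.77933343 22.98796036 29.61282179] 1173
tool g -5.510861581900983 7.584825899751349 404.6377531792192 [ 0.47057417 -0.00918592  0.11568735]
```

View pics/sc13.png

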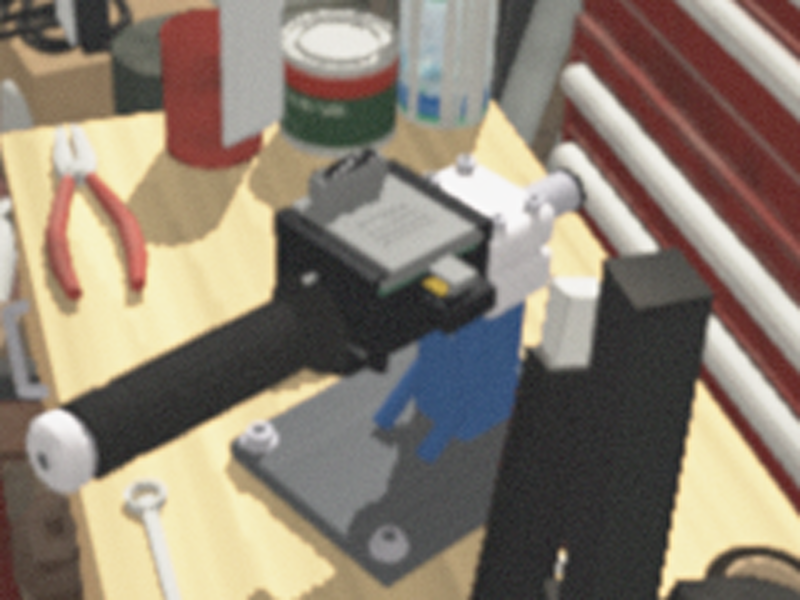

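View pics/wrist13.png

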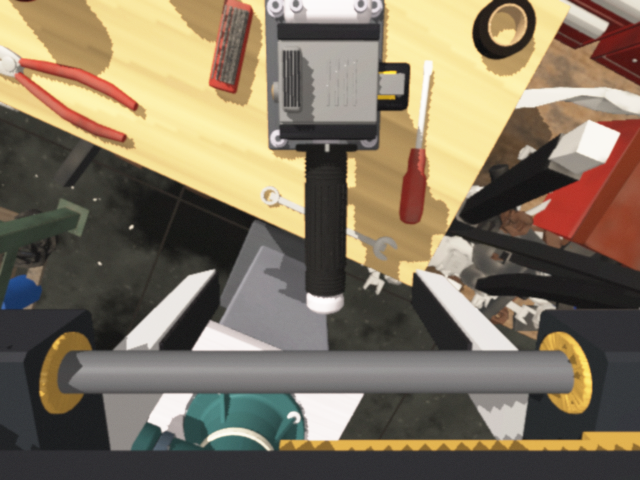

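The wrist view shows the cover home with its tab over the ledge (about (392,85)) and the mark on top at (327,148). The bystanders are where they were.

```bash
python3 -c "
from cell import *
print(finish_job())"
```

```text
the job is handed in; nothing more can be done
None
```

The cover is shut and the throttle test is done in the order asked. I handed the job in at about 14 s on the clock.

- **Cover:** I pushed the ridge with closed fingers. The cover travelled about 36 mm, the force rose and then dropped to about 1.5 N, and the cover met a hard end stop at about 15 N. It stayed at that position in every later picture. I took the latch from that force drop and the tab lying over the ledge; I did not try to pull the cover back.
- **Grip:** I pressed one finger pad on the side of the grip and moved up to roll it open. The white mark turned to about 65°. Pushing harder raised the force (about 28 N tangential) with no more movement, so it was at its stop. I held it there for about 1 s, then pulled the finger away quickly in one motion.
- **Last checks:** The white mark is back on top, so the grip snapped shut. I did not catch the snap itself in a picture. The tool is clear, well above the stand, and reads about zero force. The screwdriver, hex keys, pliers, spanner, tape, tin and can look undisturbed in the pictures. No check failed or disagreed.

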